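# Release the eccentric stop and dock the plate carriage

### The job

The well-plate carriage is kept back by an eccentric cam stop. First push the cam's lever round by its upright post until the cam's low side faces the carriage (lever pointing straight away from it), and only then push the carriage forward fully home against its two dock blocks. Nothing needs grasping, pushing with the fingers is enough: do not lift or tip the carriage, do not press it against the cam, leave the jar, the beaker and the vial block where they stand, and end clear of everything.

Things in the scene. Friction and masses are not known exactly. Their poses are not given: they have to be found in the camera images.
- feed_base: Fixed aluminium base plate, 270 x 174 x 10 mm, on the bench. x = forward (the carriage's travel), y left, z up; origin at bench height, on the centre line, in the plane of the dock blocks' faces; the plate spans x -180..+90 mm. Two steel guide rails (y +-72..+-84 mm, top 22 mm above the bench, x -175..-3 mm) guide the carriage with 1.5 mm play each side.
- dock (a point): Point on feed_base midway between the two grey dock blocks, in the plane of their faces (feed_base x = 0), at their top, 32 mm above the bench. The blocks stand at x 0..22 mm, y +-54..+-82 mm. Fully home, the carriage's front wall rests on both faces.
- carriage: Loose aluminium carriage, 0.35 to 0.65 kg, with a white well plate fixed in it (top 21 mm up), 110 (x) x 140 (y) mm; slides on the base plate, only friction of a few N. Origin: centre of its underside, 10 mm above the bench; x forward, z up. Front wall x +45..+55 mm, 22 mm high. Home: origin at x = -55 mm, y = 0 in feed_base; starts 35 to 55 mm short of home.
- push_tab (a point): Middle of the top edge of the rear face of the carriage's push tab: an upright plate across its rear end, 70 mm wide, 6 mm thick, this edge 48 mm above the bench. The rear face looks to -x; push it towards +x.
- cam: Eccentric steel cam ahead of the carriage, on a fixed vertical pin with stiff friction (about 5 N on the post turns it; stays where left). Origin on the turning axis at bench height, at feed_base x +19 mm, y 0; its x axis points along the lever. Low side faces the carriage when cam x = feed_base +x; starts up to 1.7 rad either way from feed_base -x. Turns either way, stop 0.46 rad past low.
- cam_lobe (a point): Upper rim of the cam disc at its high point, below the lever, 48 mm from the turning axis. Disc: radius 32 mm, 12 to 30 mm above the bench, centre 16 mm from the axis towards the lever, so the low side, opposite, is 16 mm from the axis. Lever bar: 18 mm wide, to 71 mm from the axis, top 46 mm above the bench. Cam low, the docked carriage clears it by 3 mm.
- cam_post (a point): Centre of the top of the black upright handle post on the lever's end: 14 mm diameter, 60 mm from the turning axis, reaching from 46 mm (lever top) to 86 mm above the bench.
- jar: Bystander: amber jar with white lid, 48 mm diameter, 75 mm high, beside the base plate. Origin: centre of its underside.
- beaker: Bystander: small glass beaker, 46 mm diameter, 60 mm high, beside the base plate. Origin: centre of its underside.
- vial_block: Bystander: aluminium vial block, 45 x 65 x 28 mm with six holes, beside the base plate. Origin: centre of its underside.
Mind the look-alikes: they are no part of the job. Of the things like the carriage, leave any that is blue, green or turquoise; of the rest the larger one is meant.

How it is judged:
By the outcome, as a careful person would: the job done as asked, in the order asked, and still so for the second after the job is handed in, with the robot touching nothing.
It also fails if it takes over 61 s, if anything falls off the work surface, if the arm or the gripper's body presses on something with over 40 N, if the wrist force passes 120 N, or if a joint passes its speed limit or range.

### The arm

A 6-joint arm with a two-finger parallel gripper is mounted at the origin on the work surface. World frame = base frame: x ahead of the robot, y to its left, z up, the work surface at z = 0. Lengths are in mm, angles in rad, forces in N, time in s.
With the tool pointing down it reaches from about 300 to 750 mm from the base axis. Payload 8.5 kg.
Tool frame: the origin (TCP) lies between the finger pads; the fingertips stand tip_reach ahead of it and the grasp point (between the pads) lies 11 mm behind it (tip_reach is the distance from the TCP to the fingertips, in mm); z points along the fingers, y is the line along which they close (so a half turn about z gives the same grasp; the last joint's range is limited). The gripper opens to 88 mm and grips with 3 to 60 N. Pads are 18 mm wide; open, the fingers measure 123 mm over their backs; the gripper's body (75 mm by 187 mm) begins 45 mm behind the grasp point.
Start: joints at [-1.446, 0.381, 1.297, -0, 1.464, -0.215], TCP at [183.308, -518.535, 216.148] pointing down, gripper open.
Joint ranges: [-3.11, 3.11], [-0.89, 2.33], [0.22, 2.48], [-1.42, 4.56], [0.17, 2.85], [-2.88, 2.88]. Speed limits (rad/s): [2.39, 2.39, 3.14, 3.14, 3.14, 3.14].

### API

Orientations are given as a rotation vector (axis times angle).
In Python, from rig import * gives the robot as it stands.
- The arm moves only by the shell command python3 -m inch 'ROWS'. ROWS is JSON, a list of rows, each a list of 7 numbers: the shift along the tool's x, y, z in m, then the turn, a rotation vector about the tool's x, y, z in rad, then the closure, from 0 (fully open) to 1 (shut). In form: [[x, y, z, rx, ry, rz, grip], ...]. A call has 1 to 20 rows; each row is the pose to reach, as a shift and turn from the pose commanded when the call began, along the tool's axes at that moment; what a row does not reach only later rows make up. A row lasts 1/12 s, in which the tool goes at most 41.7 mm and 7.16 degrees, less where a joint would pass 70% of its speed; a pose out of reach is approached as far as the arm can. A call with a gripper value outside its range is refused whole. The fingers move at their own pace and stop on an object; the grip force is fixed at half the most. Time passes only in rows, so rows that repeat a pose let the fingers close. It gives the time, the measured TCP pose, the force, the opening and the grip force at its end, in the units of the state.
- observe(): the state, without advancing time (a new reading comes with each control period).
- camera(name): name is "scene" or "side" or "wrist"; returns (picture, depth): 480x640x3 uint8, red, green, blue; 480x640 float32, mm along the optical axis (not along the pixel's ray), 0 where there is no reading.
- camera_info(name): a dict with "mtx" (3x3 intrinsics, pixels), "position" and "orientation" of the camera in the world; the wrist camera has in their place "tool_from_camera" (4x4, takes a point from camera to tool coordinates, whose origin is the TCP and whose axes are the flange's). Camera axes: x right, y down, z forward; pixel columns grow to the right and rows downward; lengths in mm; the calibration is good to about 2 mm. A picture is of the moment at which its call begins: read the wrist's pose just before it. camera_info takes no time and is no camera call.
- job_done(): hands the job in; it is judged then, once.
The state is a dict: "clock": time; "joint_positions": joint angles; "dq": joint speeds; "joint_torque": joint torques, N m; "ee_pos": TCP position; "orientation": TCP orientation; "force": force on the tool from outside, world axes, zero at the start; "wrist_torque": the same for the moment, N m; "finger_gap": opening from 0.0 (shut) to 1.0 (fully open); "gripper_force": force on a finger pad.
Only numpy, scipy, OpenCV 4.12 (cv2) and the standard library are available. Lean on these libraries where they do the work, as an engineer would, in place of code of your own. Each camera call takes 0.05 s, during which the arm holds its last target. There are 200 camera calls.

## Working session

There is one attempt and no reset: what is moved stays moved. The work goes in short steps, Python scripts to look and compute and a shell command to move; the robot and the scene stay as the last step left them, time stands still between calls to the robot, and variables do not carry over. Pictures are saved under pics/ and viewed, at most 10 in all, crops included, and the job is handed in when it is done.

```bash
mkdir -p pics; python3 - <<'E'
from rig import *
import cv2,numpy as np
s=observe();print({k:s[k] for k in('clock','ee_pos','orientation','force')}, [k for k in s])
for n in("scene","side"):
    p,d=camera(n);cv2.imwrite(f"pics/{n}.png",p[:,:,::-1]);np.save(f"pics/{n}.npy",d)
    print(camera_info(n))
print(camera_info("wrist"))
E
```

```text
{'clock': 0.0, 'ee_pos': array([ 183.28170052, -518.23357882,  215.57001873]), 'orientation': array([-3.09496844e+00, -5.30965174e-01, -1.21904764e-04]), 'force': array([-1.36567789,  1.38453894,  0.37181014])} ['clock', 'joint_positions', 'dq', 'joint_torque', 'ee_pos', 'orientation', 'force', 'wrist_torque', 'gripper_force', 'finger_gap']
{'mtx': array([[459.69302549,   0.        , 317.99212851],
       [  0.        , 459.69302549, 234.2929701 ],
       [  0.        ,   0.        ,   1.        ]]), 'position': array([984.31796262, 193.35656672, 847.16280918]), 'orientation': array([-1.46767466, -2.28786279,  0.72317967])}
{'mtx': array([[492.46333893,   0.        , 319.78838149],
       [  0.        , 492.46333893, 234.70618716],
       [  0.        ,   0.        ,   1.        ]]), 'position': array([ -1.37241644, 681.4635307 , 558.63249404]), 'orientation': array([-0.76611603,  2.34356977, -1.39447355])}
{'mtx': array([[414.52335531,   0.        , 318.22285919],
       [  0.        , 414.52335531, 233.56276906],
       [  0.        ,   0.        ,   1.        ]]), 'tool_from_camera': array([[ 1.26257547e-03, -9.66692576e-01, -2.55937238e-01,
         6.46652900e+01],
       [ 9.99999187e-01,  1.17545370e-03,  4.93371243e-04,
         6.42443203e-01],
       [-1.76095943e-04, -2.55937653e-01,  9.66693274e-01,
        -1.67370008e+02],
       [ 0.00000000e+00,  0.00000000e+00,  0.00000000e+00,
         1.00000000e+00]])}
```

View pics/scene.png

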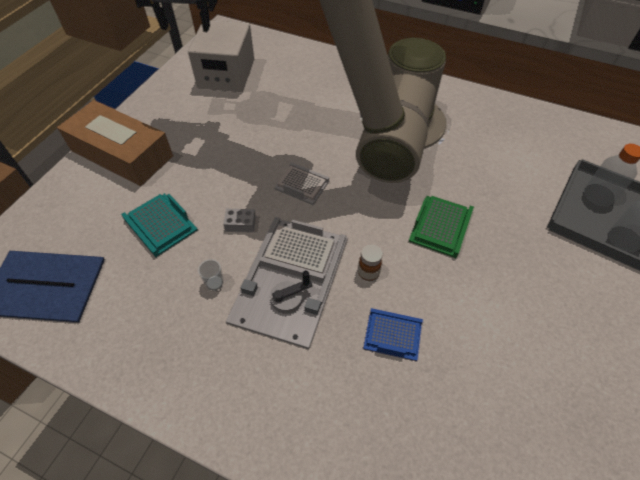

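View pics/side.png

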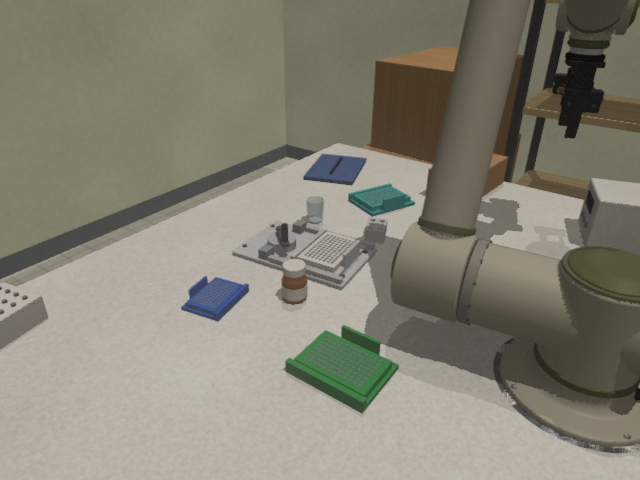

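The scene view shows the base plate around (290,285), the carriage at (298,250) and the cam at (288,298). The lever points up-right to the black post near (306,278). The jar is at (370,262), the beaker at (211,277) and the vial block at (239,219). I'll enlarge the crop to read it more closely.

```bash
python3 - <<'E'
import cv2
p=cv2.imread("pics/scene.png")[200:350,190:390]
cv2.imwrite("pics/crop1.png",cv2.resize(p,None,fx=4,fy=4,interpolation=cv2.INTER_CUBIC))
E
```

```text
(no output)
```

View pics/crop1.png

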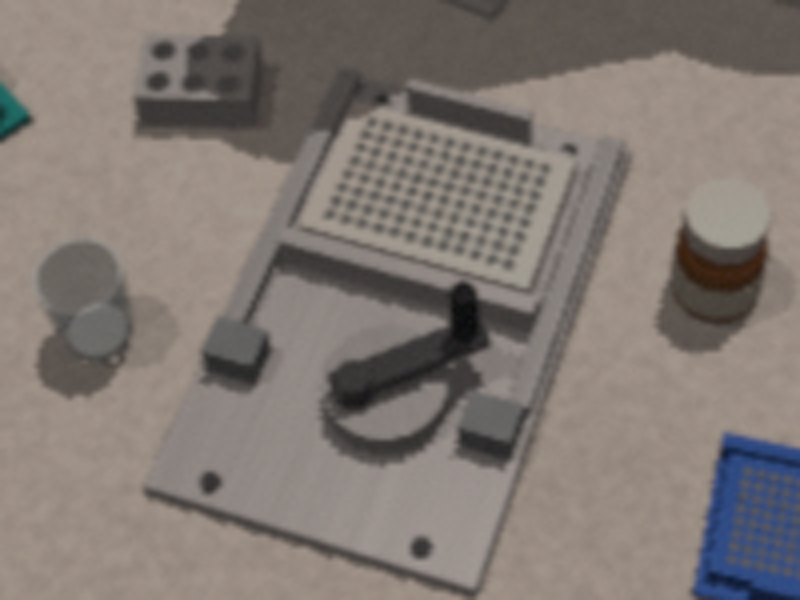

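```bash
cat >h.py <<'E'
from rig import *
import numpy as np,cv2
from scipy.spatial.transform import Rotation as R
from scipy.optimize import least_squares
def cam(n,s=None):
    c=camera_info(n)
    if n=="wrist":
        T=np.eye(4);T[:3,:3]=R.from_rotvec(s['orientation']).as_matrix();T[:3,3]=s['ee_pos'];T=T@c['tool_from_camera']
        return c['mtx'],T[:3,:3],T[:3,3]
    return c['mtx'],R.from_rotvec(c['orientation']).as_matrix(),c['position']
def at(c,px,z):
    K,r,t=c;d=r@np.linalg.solve(K,[px[0],px[1],1]);return t+d*(z-t[2])/d[2]
E
python3 - <<'E'
from h import *
c=cam("scene")
P=lambda u,v:(190+u/4-.4,200+v/4-.4)
L=[((90,87,10),(477,585)),((90,-87,10),(150,486)),((0,54,32),(468,395)),((0,82,32),(525,408)),((22,54,32),(460,425)),((22,82,32),(515,437)),((0,-82,32),(215,320)),((0,-54,32),(270,338)),((22,-82,32),(203,348)),((22,-54,32),(255,362)),((-175,84,22),(628,150))]
W=np.array([at(c,P(*q),p[2])[:2] for p,q in L]);B=np.array([p[:2] for p,_ in L],float)
rot=lambda a:np.array([[np.cos(a),-np.sin(a)],[np.sin(a),np.cos(a)]])
f=lambda p:(B@rot(p[2]).T+p[:2]-W).ravel()
s=least_squares(f,[*W.mean(0),0]);print(s.x,s.fun.reshape(-1,2).round(1))
b=lambda q,z:(rot(s.x[2]).T@(at(c,P(*q),z)[:2]-s.x[:2])).round(1)
print("post",b((464,290),86),"post base",b((466,338),46),"pivot",b((352,380),50),"tab",b((410,82),48),b((530,118),48),"front",b((280,240),32),b((535,312),32))
print("jar",b((727,207),75),"beaker",b((80,275),60),"vial",b((200,65),28))
w=lambda x,y:(rot(s.x[2])@[x,y]+s.x[:2]).round(1);print("cam axis world",w(19,0))
E
```

```text
[ 6.14891965e+02 -5.29894912e+01  1.12749306e-01] [[ 3.3  2.2]
 [ 1.9 -3. ]
 [-3.3  1.1]
 [-1.2  0.4]
 [ 2.1  0.1]
 [ 4.4  0.9]
 [-3.3  0.7]
 [-3.9 -1.9]
 [ 2.1  0.6]
 [ 2.9  0.8]
 [-4.9 -1.8]]
post [-23.2  42.5] post base [-19.5  44. ] pivot [21.7 -0.3] tab [-158.4  -36. ] [-155.8   33.3] front [-51.4 -69.9] [-51.9  69.6]
jar [-115.8  149.6] beaker [  14.  -147.2] vial [-146.6 -157.8]
cam axis world [633.8 -50.9]
```

```bash
python3 -c "
import rig;print([n for n in dir(rig) if n[0]!='_'],getattr(rig,'tip_reach',None))"
python3 -m inch '[[0.139,-0.080,0,0,0,-0.53,0.6],[0.278,-0.160,0,0,0,-1.06,0.6],[0.417,-0.240,0,0,0,-1.6,0.6],[0.556,-0.321,0,0,0,-2.13,0.6],[0.556,-0.321,0,0,0,-2.13,0.6],[0.556,-0.321,0,0,0,-2.13,0.6],[0.556,-0.321,0,0,0,-2.13,0.6],[0.556,-0.321,0,0,0,-2.13,0.6],[0.556,-0.321,0,0,0,-2.13,0.6],[0.556,-0.321,0,0,0,-2.13,0.6],[0.556,-0.321,0,0,0,-2.13,0.6],[0.556,-0.321,0,0,0,-2.13,0.6],[0.556,-0.321,0,0,0,-2.13,0.6],[0.556,-0.321,0,0,0,-2.13,0.6],[0.556,-0.321,0,0,0,-2.13,0.6],[0.556,-0.321,0,0,0,-2.13,0.6],[0.556,-0.321,0,0,0,-2.13,0.6],[0.556,-0.321,0,0,0,-2.13,0.6],[0.556,-0.321,0,0,0,-2.13,0.6],[0.556,-0.321,0,0,0,-2.13,0.6]]'
python3 - <<'E'
from h import *
s=observe();print(s['ee_pos'],s['orientation'],s['joint_positions'],s['clock'],s['finger_gap'])
p,d=camera("wrist");cv2.imwrite("pics/w1.png",p[:,:,::-1])
import pickle;pickle.dump((s,d),open("pics/w1.pkl","wb"))
E
```

```text
['Unreachable', 'camera', 'camera_info', 'job_done', 'observe', 'tip_reach'] 8.0
clock: 1.77
ee_pos: [600.2, -31.1, 216.1]
orientation: [-1.042, -2.963, 0.0]
force: [1.1, 0.3, 0.0]
finger_gap: 0.397
gripper_force: 0.0
[600.19646717 -31.06235882 216.0917267 ] [-1.04187598e+00 -2.96341949e+00  1.25311996e-04] [-2.48460532e-01  4.71725011e-01  1.14725081e+00 -4.75566957e-05
  1.52297966e+00 -1.14309301e+00] 1.7667 0.39706218086013617
```

View pics/w1.png

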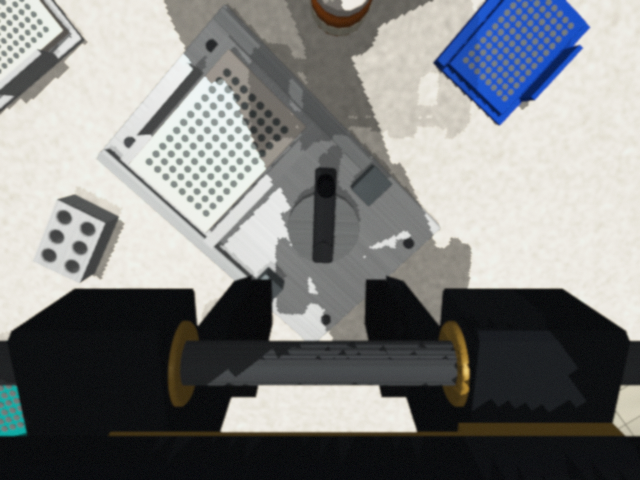

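The wrist view shows the post top at (325,185), the cam axis end of the lever at about (323,248), and a dock block with corners (351,184), (374,165), (391,183) and (366,203). The plate corner is at (438,228) and the tab line runs from (128,137) to (190,62).

```bash
python3 - <<'E'
from h import *
import pickle
s,d=pickle.load(open("pics/w1.pkl","rb"));c=cam("wrist",s)
for n,q,z in [("post",(325,185),86),("pivot",(323,248),48),("b0,54",(351,184),32),("b0,82",(374,165),32),("b22,82",(391,183),32),("b22,54",(366,203),32),("c90,87",(438,228),10),("h1",(408,243),10),("h2",(327,320),10),("rear rail",(225,8),22),("tabA",(128,137),48),("tabB",(190,62),48)]:
    w=at(c,q,z);a=.1127;e=np.array([[np.cos(a),np.sin(a)],[-np.sin(a),np.cos(a)]])@(w[:2]-[614.9,-53]);print(n,w[:2].round(1),e.round(1))
E
```

```text
post [584.8 -13.8] [-25.5  42.3]
pivot [630.2 -51.2] [15.4  0.1]
b0,54 [ 6.045e+02 -1.000e-01] [-4.4 53.7]
b0,82 [603.8  24.7] [-2.3 78.4]
b22,82 [625.   26.9] [19.  78.3]
b22,54 [625.5  -0. ] [16.5 51.4]
c90,87 [690.9  37.4] [85.6 81.3]
h1 [685.3   7.2] [76.7 51.9]
h2 [ 699.8 -101.1] [ 78.9 -57.3]
rear rail [433.5   6.8] [-173.5   79.8]
tabA [ 462.6 -114.4] [-158.3  -43.9]
tabB [452.8 -38.4] [-159.5   32.8]
```

```bash
python3 -m inch '[[0.0224,0.0042,0,0,0,0,0.6],[0.0224,0.0042,0.03,0,0,0,0.6],[0.0224,0.0042,0.06,0,0,0,0.6],[0.0224,0.0042,0.09,0,0,0,0.6],[0.0224,0.0042,0.105,0,0,0,0.6],[0.0224,0.0042,0.12,0,0,0,0.6],[0.0224,0.0042,0.13,0,0,0,0.6],[0.0224,0.0042,0.14,0,0,0,0.6],[0.0224,0.0042,0.152,0,0,0,0.6],[0.0224,0.0042,0.152,0,0,0,0.6],[0.0224,0.0042,0.152,0,0,0,0.6]]'
python3 -m inch '[[0,0,0,0,0,0,0.72],[0,0,0,0,0,0,0.72],[0,0,0,0,0,0,0.72]]'
```

```text
clock: 2.73
ee_pos: [585.6, -13.6, 64.3]
orientation: [-1.037, -2.965, 0.0]
force: [0.1, -0.1, 0.7]
finger_gap: 0.4
gripper_force: 0.0
clock: 2.98
ee_pos: [585.9, -13.4, 64.9]
orientation: [1.035, 2.965, 0.0]
force: [-0.7, 0.7, -0.4]
finger_gap: 0.283
gripper_force: 0.0
```

```bash
python3 -m inch '[[-0.0003,0.006,0,0,0,0.1,0.72],[-0.0012,0.0119,0,0,0,0.2,0.72],[-0.0027,0.0177,0,0,0,0.3,0.72],[-0.0047,0.0234,0,0,0,0.4,0.72],[-0.0073,0.0288,0,0,0,0.5,0.72],[-0.0105,0.0339,0,0,0,0.6,0.72],[-0.0141,0.0387,0,0,0,0.7,0.72],[-0.0182,0.043,0,0,0,0.8,0.72],[-0.0227,0.047,0,0,0,0.9,0.72],[-0.0276,0.0505,0,0,0,1.0,0.72],[-0.0328,0.0535,0,0,0,1.1,0.72],[-0.036,0.055,0,0,0,1.16,0.72],[-0.036,0.055,0,0,0,1.16,0.72]]'
```

```text
clock: 4.07
ee_pos: [648.7, 7.1, 64.5]
orientation: [2.493, 1.91, 0.001]
force: [0.0, 0.5, 0.2]
finger_gap: 0.281
gripper_force: 0.0
```

```bash
python3 -m inch '[[-0.0003,0.006,0,0,0,0.1,0.72],[-0.0012,0.0119,0,0,0,0.2,0.72],[-0.0027,0.0177,0,0,0,0.3,0.72],[-0.0047,0.0234,0,0,0,0.4,0.72],[-0.0073,0.0288,0,0,0,0.5,0.72],[-0.0105,0.0339,0,0,0,0.6,0.72],[-0.0141,0.0387,0,0,0,0.7,0.72],[-0.0182,0.043,0,0,0,0.8,0.72],[-0.0227,0.047,0,0,0,0.9,0.72],[-0.0276,0.0505,0,0,0,1.0,0.72]]'
python3 - <<'E'
from h import *
s=observe();print(s['ee_pos'],s['orientation'],s['force'],s['clock'])
p,d=camera("wrist");q,_=camera("scene");cv2.imwrite("pics/c2.png",np.hstack([cv2.resize(p,(400,300)),cv2.resize(q[200:350,190:390],(400,300))])[:,:,::-1])
E
```

```text
clock: 4.9
ee_pos: [689.7, -32.5, 64.4]
orientation: [3.105, 0.481, 0.0]
force: [-0.2, -0.5, 0.3]
finger_gap: 0.283
gripper_force: 0.0
[689.70553269 -32.54885919  64.4344424 ] [3.10452020e+00 4.80751686e-01 3.42134048e-04] [-0.18459155 -0.51933791  0.3026455 ] 4.9
```

View pics/c2.png

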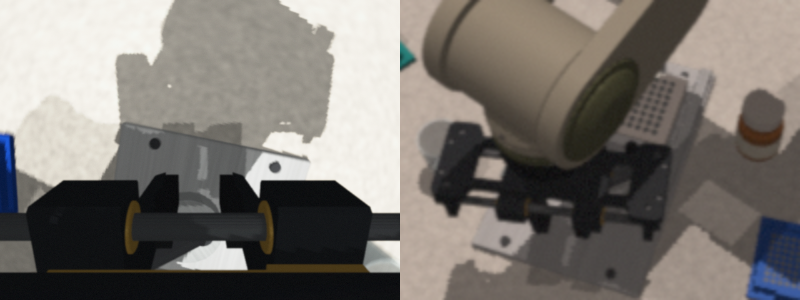

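```bash
python3 -m inch '[[-0.0003,0.006,0,0,0,0.1,0.72],[-0.0012,0.0119,0,0,0,0.2,0.72],[-0.0022,0.016,0,0,0,0.27,0.72],[-0.0022,0.016,0,0,0,0.27,0.72],[-0.0022,0.016,0,0,0,0.27,0.72],[-0.0022,0.016,-0.02,0,0,0.27,0.72],[-0.0022,0.016,-0.06,0,0,0.27,0.72],[-0.0022,0.016,-0.1,0,0,0.27,0.72],[-0.03,0.016,-0.14,0,0,0.27,0.72],[-0.07,0.016,-0.15,0,0,0.27,0.72],[-0.1,0.016,-0.15,0,0,0.27,0.72],[-0.1,0.016,-0.15,0,0,0.27,0.72],[-0.1,0.016,-0.15,0,0,0.27,0.72],[-0.1,0.016,-0.15,0,0,0.27,0.72]]'
python3 - <<'E'
from h import *
import pickle
s=observe();print(s['ee_pos'],s['orientation'],s['force'],s['clock'])
p,d=camera("wrist");cv2.imwrite("pics/w3.png",p[:,:,::-1]);pickle.dump(s,open("pics/w3.pkl","wb"))
E
```

```text
clock: 6.17
ee_pos: [599.8, -77.8, 214.4]
orientation: [3.141, 0.067, 0.001]
force: [0.1, 0.3, -0.3]
finger_gap: 0.284
gripper_force: 0.0
[599.8277844  -77.78201595 214.38227468] [3.14083781e+00 6.66938344e-02 1.33295812e-03] [ 0.06196219  0.25525861 -0.32225811] 6.1667
```

View pics/w3.png

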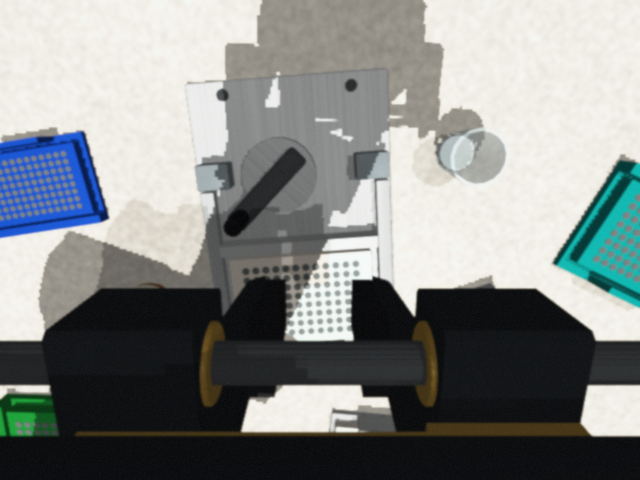

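The lever hasn't moved to low: the post top is still at (236,228) and the cam axis is near (296,157). I'll compute where the post is now.

```bash
python3 - <<'E'
from h import *
import pickle
s=pickle.load(open("pics/w3.pkl","rb"));c=cam("wrist",s)
for n,q,z in [("post top",(236,228),86),("post as z46",(236,228),46),("pivot",(296,157),48),("corner",(187,83),10),("corner-",(388,69),10),("bl",(198,191),32),("br",(389,177),32),("front wall",(221,256),32),("fwr",(378,246),32)]:
    print(n,at(c,q,z)[:2].round(1))
s1,_=pickle.load(open("pics/w1.pkl","rb"));K,r,t=cam("wrist",s1)
for w in [(585.3,-13.8,86),(585.3,-13.8,46)]:
    v=K@(r.T@(np.array(w)-t));print(v[:2]/v[2])
print(observe()['joint_positions'])
E
```

```text
post top [588.2 -18.8]
post as z46 [577.9 -11.1]
pivot [638.6 -59.4]
corner [693.4  36.5]
corner- [ 711.9 -132.6]
bl [605.3  23.7]
br [ 624.2 -137.4]
front wall [548.1   5.1]
fwr [ 563.4 -133. ]
[322.67959763 184.92003765]
[322.15899769 177.93059926]
[-3.24291597e-01  4.80177797e-01  1.13887517e+00  2.12331444e-04
  1.52217576e+00  1.20418197e+00]
```

```bash
python3 - <<'E'
from h import *
import pickle
s1,d=pickle.load(open("pics/w1.pkl","rb"));K,r,t=cam("wrist",s1)
f=lambda K,r,t,d,u,v:(t+r@(np.linalg.solve(K,[u,v,1])*d[v,u])).round(1)
for u,v in [(325,185),(325,175),(325,192),(324,210),(323,250),(250,310),(380,300),(345,225)]: print(u,v,f(K,r,t,d,u,v))
c=cam("scene");d=np.load("pics/scene.npy")
for u,v in[(305,273),(306,276),(306,280),(300,286),(278,295)]:print(u,v,f(*c,d,u,v))
E
```

```text
325 185 [586.6 -12.7  84.3]
325 175 [583.7  -9.8  57.4]
325 192 [590.7 -15.9  83.9]
324 210 [607.3 -29.3  44.5]
323 250 [633.3 -51.2  47.4]
250 310 [580.6 -41.3 265. ]
380 300 [606.9  -9.1 256.4]
345 225 [632.2 -25.2  27.9]
305 273 [588.9 -13.8  85.2]
306 276 [592.1 -10.2  81.3]
306 280 [593.4  -9.9  68.1]
300 286 [600.8 -19.9  48.9]
278 295 [635.6 -50.7  46.8]
```

```bash
python3 - <<'E'
from h import *
import pickle
s1,d=pickle.load(open("pics/w1.pkl","rb"));K=camera_info("wrist")['mtx'];T=camera_info("wrist")['tool_from_camera']
g=lambda u,v:(T@np.r_[np.linalg.solve(K,[u,v,1])*d[v,u],1])[:3].round(1)
for u,v in [(268,283),(262,290),(268,310),(268,330),(245,283),(372,283),(370,310),(370,335),(390,283),(420,310),(210,310)]: print(u,v,d[v,u],g(u,v))
s=observe();print(s['finger_gap'])
E
```

```text
268 283 152.0892 [  8.4 -17.5 -25. ]
262 290 145.95883 [  8.3 -18.9 -31.3]
268 310 144.8856 [  2.  -16.6 -34.1]
268 330 145.08485 [ -4.9 -16.6 -35.7]
245 283 147.90173 [ 10.  -25.2 -28.9]
372 283 151.89471 [  8.5  20.6 -25.2]
370 310 142.31085 [  3.1  18.7 -36.5]
370 335 140.87488 [ -4.5  18.5 -40. ]
390 283 147.54817 [ 10.1  26.5 -29.2]
420 310 126.361084 [ 10.1  31.9 -51.2]
210 310 126.391174 [ 10.  -32.1 -51.1]
0.2796018712473796
```

The depth image puts the fingertips about 24 mm behind the TCP, not ahead of it. On the first pass they went just over the post at roughly z 88, so I'll repeat it about 22 mm lower.

```bash
python3 -m inch '[[-0.0116,-0.0643,0,0,0,-0.6,0.6],[-0.0116,-0.0643,0,0,0,-1.2,0.6],[-0.0116,-0.0643,0,0,0,-1.8,0.6],[-0.0116,-0.0643,0,0,0,-2.42,0.6],[-0.0116,-0.0643,0,0,0,-2.42,0.6],[-0.0116,-0.0643,0,0,0,-2.42,0.6],[-0.0116,-0.0643,0,0,0,-2.42,0.6],[-0.0116,-0.0643,0,0,0,-2.42,0.6],[-0.0116,-0.0643,0,0,0,-2.42,0.6],[-0.0116,-0.0643,0,0,0,-2.42,0.6],[-0.0116,-0.0643,0,0,0,-2.42,0.6],[-0.0116,-0.0643,0,0,0,-2.42,0.6],[-0.0116,-0.0643,0,0,0,-2.42,0.6],[-0.0116,-0.0643,0,0,0,-2.42,0.6],[-0.0116,-0.0643,0,0,0,-2.42,0.6],[-0.0116,-0.0643,0,0,0,-2.42,0.6],[-0.0116,-0.0643,0,0,0,-2.42,0.6],[-0.0116,-0.0643,0,0,0,-2.42,0.6],[-0.0116,-0.0643,0,0,0,-2.42,0.6],[-0.0116,-0.0643,0,0,0,-2.42,0.6]]'
python3 -m inch '[[0,0,0,0,0,0,0.6],[0,0,0,0,0,0,0.6]]'
```

```text
clock: 7.88
ee_pos: [586.2, -13.8, 213.4]
orientation: [-1.037, -2.965, -0.0]
force: [0.4, -0.8, 1.0]
finger_gap: 0.402
gripper_force: 0.0
clock: 8.05
ee_pos: [585.9, -13.9, 213.6]
orientation: [-1.051, -2.96, -0.0]
force: [0.4, -1.1, -0.3]
finger_gap: 0.402
gripper_force: 0.0
```

```bash
python3 -m inch '[[0,0,0.03,0,0,0,0.6],[0,0,0.06,0,0,0,0.6],[0,0,0.09,0,0,0,0.6],[0,0,0.11,0,0,0,0.6],[0,0,0.125,0,0,0,0.6],[0,0,0.14,0,0,0,0.6],[0,0,0.15,0,0,0,0.6],[0,0,0.16,0,0,0,0.6],[0,0,0.167,0,0,0,0.6],[0,0,0.172,0,0,0,0.6],[0,0,0.172,0,0,0,0.72],[0,0,0.172,0,0,0,0.72],[0,0,0.172,0,0,0,0.72]]'
python3 - <<'E'
from h import *
s=observe();p,d=camera("wrist");K=camera_info("wrist")['mtx'];T=camera_info("wrist")['tool_from_camera']
g=lambda u,v:(T@np.r_[np.linalg.solve(K,[u,v,1])*d[v,u],1])[:3].round(1)
for v in range(250,300,5): print(v,[g(u,v) for u in (285,320,352)])
q,_=camera("scene");x=cv2.resize(q[200:350,190:390],(400,300));cv2.imwrite("pics/c4.png",np.hstack([cv2.resize(p,(400,300)),x])[:,:,::-1])
E
```

```text
clock: 9.13
ee_pos: [585.6, -14.4, 42.8]
orientation: [1.05, 2.96, 0.0]
force: [0.6, 0.4, 0.6]
finger_gap: 0.282
gripper_force: 0.0
250 [array([  3.3, -17.8,  34.1]), array([ 3.5, -0. , 33.3]), array([ 3.4, 16.2, 33.8])]
255 [array([  0.7, -17.8,  33.8]), array([ 0.9, -0. , 33.1]), array([ 0.8, 16.3, 33.7])]
260 [array([ -2.6, -18. ,  35.6]), array([ 8.8, -0.1,  1.6]), array([-1.7, 16.3, 33.1])]
265 [array([ -4.5, -17.9,  33.2]), array([ 7.3, -0.1, -0.8]), array([-4.4, 16.3, 33.2])]
270 [array([ -7.7, -18. ,  34.7]), array([ 5.6, -0.1, -2.2]), array([-7.7, 16.5, 34.7])]
275 [array([ -9.9, -18. ,  33.2]), array([ 5. , -0.2, -6.7]), array([-10. ,  16.5,  33.6])]
280 [array([  9.2, -13.2, -23.2]), array([  4.5,  -0.2, -10.9]), array([  9.1,  11.7, -22.9])]
285 [array([  7.7, -13.1, -24.5]), array([  4.6,  -0.2, -16.7]), array([  7.5,  11.6, -23.7])]
290 [array([  6. , -13.1, -25.1]), array([  4.9,  -0.2, -22.3]), array([  5.8,  11.6, -24.6])]
295 [array([  4.1, -13.1, -25.4]), array([  4.5,  -0.2, -26.2]), array([  4. ,  11.6, -24.8])]
```

View pics/c4.png

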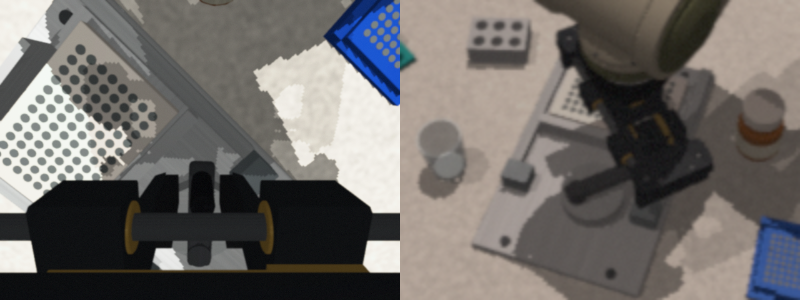

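The post now sits between the fingers (left panel, 201,185) with about 18 mm of overlap. I'll go 7 mm lower and push it round.

```bash
python3 -m inch '[[0,0,0.007,0,0,0,0.72],[-0.0003,0.006,0.007,0,0,0.1,0.72],[-0.0012,0.0119,0.007,0,0,0.2,0.72],[-0.0027,0.0177,0.007,0,0,0.3,0.72],[-0.0047,0.0234,0.007,0,0,0.4,0.72],[-0.0073,0.0288,0.007,0,0,0.5,0.72],[-0.0105,0.0339,0.007,0,0,0.6,0.72],[-0.0141,0.0387,0.007,0,0,0.7,0.72],[-0.0182,0.043,0.007,0,0,0.8,0.72],[-0.0227,0.047,0.007,0,0,0.9,0.72],[-0.0276,0.0505,0.007,0,0,1.0,0.72],[-0.0328,0.0535,0.007,0,0,1.1,0.72],[-0.036,0.055,0.007,0,0,1.16,0.72]]'
python3 -c "
from h import *
print(observe()['force'])
p,d=camera('wrist');K=camera_info('wrist')['mtx'];T=camera_info('wrist')['tool_from_camera']
g=lambda u,v:(T@np.r_[np.linalg.solve(K,[u,v,1])*d[v,u],1])[:3].round(1)
for u in range(285,356,6): print(u,g(u,290))"
```

```text
clock: 10.32
ee_pos: [646.7, 6.9, 34.3]
orientation: [-2.503, -1.893, 0.002]
force: [-4.3, 4.7, 2.2]
finger_gap: 0.283
gripper_force: 3.0
[-4.33973472  4.65989492  2.15145219]
285 [  5.4 -12.3 -25.6]
291 [  0.8 -10.9 -14.4]
297 [  3.1  -8.2 -20. ]
303 [  3.7  -5.9 -21.4]
309 [  3.   -3.6 -19.8]
315 [  2.2  -1.4 -17.9]
321 [ -0.9   1.  -10.4]
327 [-2.9  3.6 -5.5]
333 [-15.5   7.2  24.8]
339 [-15.9  10.3  25.9]
345 [-15.9  13.3  25.9]
351 [-15.6  16.2  25. ]
```

```bash
python3 -m inch '[[-0.0003,0.006,0,0,0,0.1,0.72],[-0.0012,0.0119,0,0,0,0.2,0.72],[-0.0027,0.0177,0,0,0,0.3,0.72],[-0.0047,0.0234,0,0,0,0.4,0.72],[-0.0073,0.0288,0,0,0,0.5,0.72],[-0.0105,0.0339,0,0,0,0.6,0.72],[-0.0141,0.0387,0,0,0,0.7,0.72],[-0.0182,0.043,0,0,0,0.8,0.72],[-0.0227,0.047,0,0,0,0.9,0.72],[-0.0276,0.0505,0,0,0,1.0,0.72],[-0.0328,0.0535,0,0,0,1.1,0.72],[-0.038,0.0558,0,0,0,1.2,0.72],[-0.0434,0.0577,0,0,0,1.29,0.72],[-0.0434,0.0577,0,0,0,1.29,0.72],[-0.0434,0.0577,0,0,0,1.29,0.72]]'
python3 -m inch '[[0,-0.004,0,0,0,0,0.72],[0,-0.004,-0.03,0,0,0,0.72],[0,-0.004,-0.07,0,0,0,0.72],[0,-0.004,-0.11,0,0,0,0.72],[-0.03,-0.004,-0.15,0,0,0,0.72],[-0.07,-0.004,-0.18,0,0,0,0.72],[-0.1,-0.004,-0.18,0,0,0,0.72],[-0.1,-0.004,-0.18,0,0,0,0.72],[-0.1,-0.004,-0.18,0,0,0,0.72],[-0.1,-0.004,-0.18,0,0,0,0.72]]'
python3 - <<'E'
from h import *
import pickle
s=observe();print(s['ee_pos'],s['orientation'],s['force'],s['clock'])
p,d=camera("wrist");cv2.imwrite("pics/w5.png",p[:,:,::-1]);pickle.dump((s,d),open("pics/w5.pkl","wb"))
E
```

```text
clock: 11.62
ee_pos: [692.0, -51.3, 34.7]
orientation: [-3.141, -0.015, -0.001]
force: [1.4, 2.3, 0.2]
finger_gap: 0.28
gripper_force: 0.9
clock: 12.45
ee_pos: [592.0, -48.6, 215.2]
orientation: [3.141, 0.016, 0.001]
force: [0.4, 0.1, -0.1]
finger_gap: 0.284
gripper_force: 0.0
[592.02855428 -48.57142016 215.21076655] [3.14124645e+00 1.56622404e-02 6.80611884e-04] [ 0.43732032  0.10238566 -0.06907018] 12.45
```

View pics/w5.png

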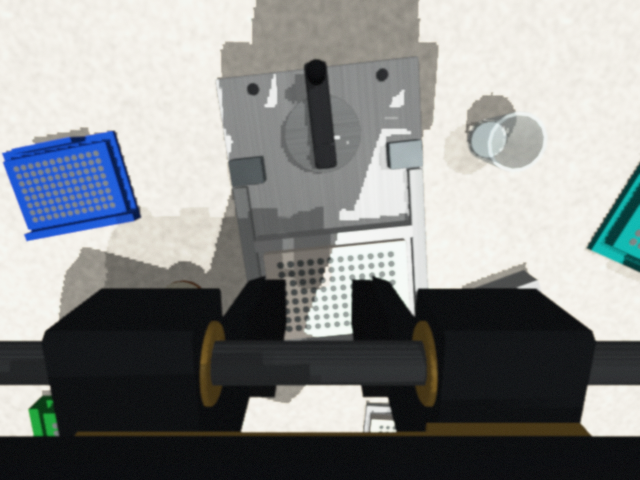

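```bash
python3 - <<'E'
from h import *
import pickle
s,_=pickle.load(open("pics/w5.pkl","rb"));c=cam("wrist",s)
A=lambda q,z:at(c,q,z)[:2]
h1,h2=A((253,89),10),A((382,74.5),10);e1,e2=A((218,79),10),A((418,57),10)
bl,br=A((232,186),32),A((423,166),32)
ang=lambda v:np.arctan2(v[1],v[0])
print("yaw",[round(ang(a-b)-np.pi/2,3) for a,b in((h1,h2),(e1,e2),(bl,br))])
post=A((316,70),86);mid=(bl+br)/2;print("lever",ang(A((315.5,90),46)-A((325.5,160),46)),"post",post,"dock mid",mid,bl,br,"holes mid",(h1+h2)/2)
y=.122
ax=mid+19*np.array([np.cos(y),np.sin(y)]);print("axis",ax,"post ang",ang(post-ax),np.linalg.norm(post-ax))
E
```

```text
yaw [np.float64(0.117), np.float64(0.114), np.float64(0.115)]
lever 0.15922386065352123 post [691.87402206 -47.00475422] dock mid [614.51899263 -56.7497185 ] [605.20175316  23.69766296] [ 623.83623211 -137.19709995] holes mid [691.50279127 -47.71568799]
axis [633.37776993 -54.4374644 ] post ang 0.12638575287069542 58.96657268442353
```

```bash
python3 -m inch '[[-0.04,0.007,0,0,0,-0.1,0.72],[-0.08,0.014,0,0,0,-0.106,0.72],[-0.12,0.02,0,0,0,-0.106,0.72],[-0.161,0.027,0,0,0,-0.106,0.72],[-0.161,0.027,0,0,0,-0.106,0.72],[-0.161,0.027,0,0,0,-0.106,0.72],[-0.161,0.027,0,0,0,-0.106,0.72]]'
python3 - <<'E'
from h import *
import pickle
c=cam("scene")
for q in [(276,185),(318,202),(329,178),(290,165)]: print(at(c,q,20)[:2].round(0))
s=observe();print(s['ee_pos'],s['orientation'],s['force'],s['clock'])
p,d=camera("wrist");cv2.imwrite("pics/w6.png",p[:,:,::-1]);pickle.dump((s,d),open("pics/w6.pkl","wb"))
E
```

```text
clock: 13.08
ee_pos: [432.4, -77.7, 215.1]
orientation: [3.136, 0.181, 0.001]
force: [0.1, -0.6, -0.0]
finger_gap: 0.281
gripper_force: 0.0
[ 366. -198.]
[371. -86.]
[293. -93.]
[ 294. -197.]
[432.43836242 -77.65197497 215.12979041] [3.13606467e+00 1.81498798e-01 1.09298967e-03] [ 0.14706292 -0.5846675  -0.03555765] 13.0833
```

View pics/w6.png

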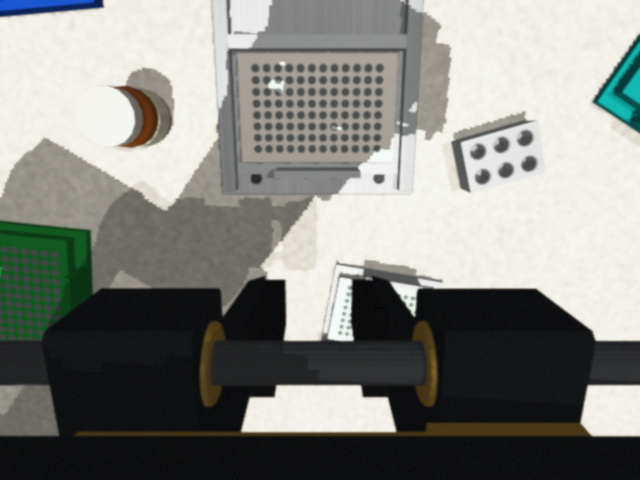

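```bash
python3 - <<'E'
from h import *
import pickle
s,d=pickle.load(open("pics/w6.pkl","rb"));K,r,t=cam("wrist",s)
y=.116
for u in (285,315,345):
  for v in range(162,186,3):
    w=t+r@(np.linalg.solve(K,[u,v,1])*d[v,u]);q=w[:2]-[614,-56];print(u,v,(w[2]).round(0),(q@[np.cos(y),np.sin(y)]).round(1),(q@[-np.sin(y),np.cos(y)]).round(1))
E
```

```text
285 162 30.0 -149.0 26.5
285 165 17.0 -152.7 27.6
285 168 26.0 -154.3 26.8
285 171 46.0 -154.8 25.4
285 174 46.0 -157.2 25.4
285 177 47.0 -159.4 25.3
285 180 8.0 -167.0 28.5
285 183 9.0 -169.5 28.5
315 162 30.0 -148.9 1.2
315 165 18.0 -152.6 1.3
315 168 26.0 -154.3 1.3
315 171 46.0 -154.7 1.1
315 174 46.0 -157.1 1.1
315 177 46.0 -159.6 1.1
315 180 7.0 -167.0 1.4
315 183 9.0 -169.5 1.4
345 162 29.0 -149.0 -24.1
345 165 17.0 -152.6 -24.9
345 168 28.0 -154.1 -24.2
345 171 46.0 -154.7 -23.1
345 174 48.0 -156.9 -23.0
345 177 47.0 -159.5 -23.1
345 180 7.0 -167.0 -25.7
345 183 8.0 -169.6 -25.7
```

The tab's rear face is at about feed x −160, with its top at z 47, and the fingers are 12 mm behind it. The small silver look-alike is well behind the fingers. I'll descend now.

```bash
python3 -m inch '[[0,0,0.03,0,0,0,0.72],[0,0,0.06,0,0,0,0.72],[0,0,0.09,0,0,0,0.72],[0,0,0.12,0,0,0,0.72],[0,0,0.14,0,0,0,0.72],[0,0,0.16,0,0,0,0.72],[0,0,0.175,0,0,0,0.72],[0,0,0.187,0,0,0,0.72],[0,0,0.195,0,0,0,0.72],[0,0,0.201,0,0,0,0.72],[0,0,0.207,0,0,0,0.72],[0,0,0.207,0,0,0,0.72]]'
python3 - <<'E'
from h import *
s=observe();print(s['ee_pos'],s['force']);p,d=camera("wrist");K=camera_info("wrist")['mtx'];T=camera_info("wrist")['tool_from_camera']
g=lambda u,v:(T@np.r_[np.linalg.solve(K,[u,v,1])*d[v,u],1])[:3].round(1)
for v in (235,240,250,260,270,276,280,285): print(v,[g(u,v) for u in (272,320,365)])
E
```

```text
clock: 14.13
ee_pos: [431.2, -77.0, 7.4]
orientation: [-3.136, -0.182, 0.001]
force: [-0.1, 0.2, -0.5]
finger_gap: 0.282
gripper_force: 0.0
[431.20259942 -77.03759926   7.3628082 ] [-0.07268449  0.23074044 -0.54670021]
235 [array([ 29.8, -14.2, -37. ]), array([ 30. ,   1.4, -37.6]), array([ 29.9,  16.1, -37.1])]
240 [array([ 29.1, -13.9, -40.4]), array([ 28.9,   1.4, -39.7]), array([ 28.9,  15.8, -39.8])]
250 [array([ 25.5, -14. , -39.7]), array([ 25.4,   1.4, -39.2]), array([ 25.2,  16.1, -38.5])]
260 [array([  9.4, -18.6,  -1.6]), array([ 9.7,  1.6, -2.3]), array([10. , 20.4, -3.1])]
270 [array([  1.2, -19.9,   8.7]), array([1.5, 1.7, 8. ]), array([ 1.6, 21.8,  7.9])]
276 [array([ -2. , -20.1,   9.6]), array([-1.6,  1.7,  8.8]), array([-1.5, 22. ,  8.4])]
280 [array([  8.6, -16.3, -22.7]), array([-3.6,  1.7,  8.8]), array([  8.5,  18.3, -22.2])]
285 [array([  9. , -15.7, -28.5]), array([-5.9,  1.7,  8.5]), array([  8.8,  17.7, -27.9])]
```

```bash
python3 -m inch '[[0.006,0,0,0,0,0,0.72],[0.01,0,0,0,0,0,0.72],[0.013,0,0,0,0,0,0.72],[0.016,0,0,0,0,0,0.72],[0.019,0,0,0,0,0,0.72],[0.022,0,0,0,0,0,0.72],[0.025,0,0,0,0,0,0.72],[0.028,0,0,0,0,0,0.72],[0.031,0,0,0,0,0,0.72],[0.034,0,0,0,0,0,0.72],[0.037,0,0,0,0,0,0.72],[0.04,0,0,0,0,0,0.72],[0.043,0,0,0,0,0,0.72],[0.046,0,0,0,0,0,0.72],[0.049,0,0,0,0,0,0.72],[0.052,0,0,0,0,0,0.72],[0.054,0,0,0,0,0,0.72],[0.056,0,0,0,0,0,0.72],[0.058,0,0,0,0,0,0.72]]'
```

```text
clock: 15.77
ee_pos: [488.8, -70.4, 8.1]
orientation: [-3.136, -0.182, 0.0]
force: [-2.4, -0.6, 2.6]
finger_gap: 0.276
gripper_force: 1.7
```

```bash
for i in 1 2; do python3 -m inch '[[0.001,0,0,0,0,0,0.72],[0.002,0,0,0,0,0,0.72],[0.003,0,0,0,0,0,0.72]]' | grep -E "ee_pos|^force"; done
```

```text
ee_pos: [491.6, -70.1, 8.1]
force: [-3.0, -0.6, 2.0]
ee_pos: [494.7, -69.7, 8.1]
force: [-3.4, -0.2, 2.1]
```

```bash
python3 -m inch '[[0.001,0,0,0,0,0,0.72],[0.001,0,0,0,0,0,0.72]]' | grep -E "ee_pos|^force"; python3 -m inch '[[0.001,0,0,0,0,0,0.72],[0.001,0,0,0,0,0,0.72]]' | grep -E "ee_pos|^force";python3 -m inch '[[0.001,0,0,0,0,0,0.72],[0.001,0,0,0,0,0,0.72]]' | grep -E "ee_pos|^force"
```

```text
ee_pos: [495.0, -69.7, 8.1]
force: [-6.2, -1.6, 4.0]
ee_pos: [495.0, -69.7, 8.1]
force: [-11.4, -3.1, 7.9]
ee_pos: [495.0, -69.6, 8.1]
force: [-16.5, -6.0, 10.0]
```

The force builds with no further motion at x≈495, so the carriage is home. I'll back off, rise clear and check.

```bash
python3 -m inch '[[-0.004,0,0,0,0,0,0.72],[-0.015,0,0,0,0,0,0.72],[-0.03,0,0,0,0,0,0.72],[-0.03,0,-0.02,0,0,0,0.72],[-0.03,0,-0.05,0,0,0,0.72],[-0.03,0,-0.09,0,0,0,0.72],[-0.03,0,-0.13,0,0,0,0.72],[-0.03,0,-0.17,0,0,0,0.72],[-0.03,0,-0.21,0,0,0,0.72],[-0.03,0,-0.21,0,0,0,0.72],[-0.03,0,-0.21,0,0,0,0.72]]'
python3 - <<'E'
from h import *
import pickle
s=observe()
p,d=camera("wrist");cv2.imwrite("pics/w7.png",p[:,:,::-1]);pickle.dump((s,d),open("pics/w7.pkl","wb"))
E
```

```text
clock: 17.68
ee_pos: [468.9, -73.1, 219.9]
orientation: [3.134, 0.182, 0.009]
force: [-0.5, 1.0, -0.4]
finger_gap: 0.277
gripper_force: 0.0
```

View pics/w7.png

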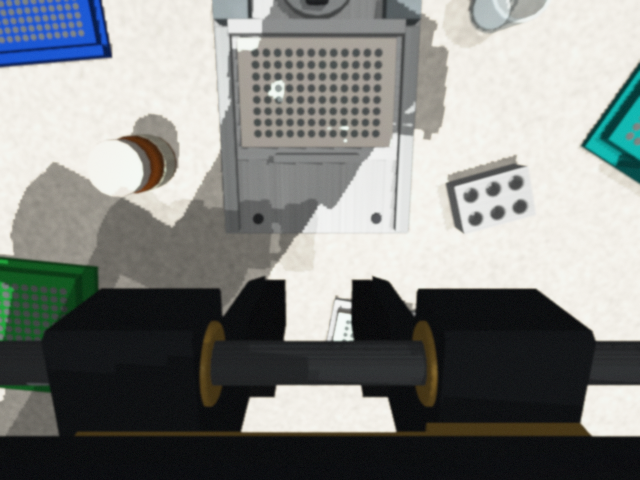

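The carriage's front wall (row ≈20) meets both dock blocks at (233,10) and (405,10). The cam, at about (315,8), is clear of it, and the jar, beaker and vial block are where they stood.

```bash
python3 -c "
from rig import *
print(job_done())"
```

```text
the job is handed in; nothing more can be done
None
```

The job is handed in: the cam lever was turned to low (within about 0.04 rad by camera), then the carriage was pushed home against both dock blocks, and the arm ended clear with the jar, beaker and vial block where they stood; a first pass at the lever went just over the post and moved nothing.

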